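Clamp a painting board with a lever bolt

TASK

Make the painting board fast in its holder: turn the lever bolt on the bridge clockwise with its lever still standing open until its foot is snug on the board, without over-tightening or forcing it, then fold the lever fully down flat. Let go, and leave the jar, bottle, dish and eraser standing about it alone.

Things in the scene. Friction and masses are not known exactly. Their poses are not given: they have to be found in the camera images.
- holder: Fixed oak tray, 250 x 200 mm, 18 mm high at its lips, with a steel bridge over it. Origin on the table straight below the bolt's axis; x runs along the tray (its ends at -65 and +185 mm), y along the bridge (36 mm wide, 199 mm long, top 58 mm above the table; brass bush on it to 62 mm).
- bolt: Lever bolt of plain steel standing upright through the middle of the bridge; head 27 mm wide. Origin on its turning axis at the lever's hinge, 65 to 84 mm above the table; its x axis points level towards the side the lever is on, z up. It tightens clockwise seen from above, sinking 1.9 mm per rad. It turns stiffly (0.1 N m free: 2 N at 50 mm from the axis) and stays where left.
- bush (a point): Centre of the top of the brass bush on the bridge that the bolt screws through, on its axis. The bolt's sprung foot, a 36 mm disc, hangs below the bridge an unknown 3 to 10 mm over the board. When it touches, the resistance steps up, then climbs with every bit of turn: snug at about 0.4 to 0.8 N m (8 to 16 N at 50 mm); beyond about 1.1 N m (22 N at 50 mm) the board suffers.
- lever_grip (a point): Middle of the lever's thickness, 65 mm from its hinge. The lever is a plain aluminium bar 14 mm wide, 8 mm thick, 94 mm long from the hinge (its last 18 mm 18 mm wide, 10 mm thick). Open it slopes up and outwards, 43 degrees above level: a closed gripper standing beside it can push it round like a crank, full circle, clear over the bridge. Closed it lies level.
- flip (a joint): Fold of the lever, rad: 0 open (sloping up at 0.75 rad), 0.75 closed (level, hard stop: over 40 N bends it); starts at 0 to 0.08. Grows as the lever is pushed down; stiff, stays where left; with the foot snug it takes about 4 to 10 N straight down at 60 mm from the bolt's axis. Its cam pushes the foot 1 mm farther down, adding clamping force.
- board: Primed pine painting board 220 x 150 x 10 mm lying loose in the tray, 1 to 2 mm play, its top 22 mm above the table. Origin at the centre of its underside.
- jar: Bystander: closed glass jar, 60 mm across, 75 mm high. Origin at its underside.
- oil: Bystander: brown bottle, 64 mm across, 150 mm high. Origin at its underside.
- dish: Bystander: white dish, 90 mm across, 25 mm high. Origin at its underside.
- eraser: Bystander: eraser block 55 x 30 x 18 mm. Origin at its underside.

How it is judged:
By the outcome, as a careful person would: the job done as asked, in the order asked, and still so for the second after the job is handed in, with the robot touching nothing.
It also fails if it takes over 64 s, if anything falls off the work surface, if the arm or the gripper's body presses on something with over 40 N, if the wrist force passes 120 N, or if a joint passes its speed limit or range.

ROBOT

A 7-joint arm with a two-finger parallel gripper is mounted at the origin on the work surface. World frame = base frame: x ahead of the robot, y to its left, z up, the work surface at z = 0. Lengths are in m, angles in rad, forces in N, time in s.
With the tool pointing down it reaches from about 0.425 to 0.825 m from the base axis. Payload 3.6 kg.
Tool frame: the origin (TCP) lies on the centre line of the jaws, within the pads' length; the fingertips stand 17 mm ahead of it and the grasp point (between the pads) lies 2 mm behind it; z points along the fingers, y is the direction in which the jaws open and shut (so a half turn about z gives the same grasp; the last joint's range is limited). The gripper opens to 93 mm and grips with 3 to 60 N. Pads are 15 mm wide; open, the fingers measure 128 mm over their backs; the gripper's body (75 mm by 188 mm) begins 65 mm behind the grasp point.
Start: joints at [-1.224, 0.615, -0.013, 1.423, 0.008, 1.103, -0.04], TCP at [0.237, 0.605, 0.236] pointing down, gripper open.
Joint ranges: [-3.12, 3.12], [-0.3, 2.06], [-1.34, 1.32], [0.26, 2.42], [-1.36, 4.5], [0.01, 1.98], [-2.84, 2.84]. Speed limits (rad/s): [2.79, 2.79, 3.14, 3.14, 3.14, 3.14, 3.14].

INTERFACE

Orientations are given as a 3x3 rotation matrix whose columns are the frame's x, y, z axes.
In Python, from station import telemetry, viewer, r gives the robot as it stands.
- The arm moves only by the tool play_rows, never from a script. Its argument "increments" is a list of rows, each a list of 5 numbers: the shift along the tool's x, y, z in units of 40 cm (1.0 is 40 cm), then the turn about the tool's z in units of pi rad (1.0 is pi rad), then the closure, from -1 (fully open) to 1 (shut). In form: [[dx, dy, dz, twist, grip], ...]. A call has 1 to 20 rows; each row is the pose to reach, as a shift and turn from the pose commanded when the call began, along the tool's axes at that moment, turning the shorter way round; what a row does not reach only later rows make up. A row lasts 1/12 s, in which the tool goes at most 41.7 mm and 7.16 degrees, less where a joint would pass 70% of its speed; a pose out of reach is approached as far as the arm can. A call with a number of a shift or a turn outside -1 to 1 is refused whole. A call with a gripper value outside its range is refused whole. The fingers move at their own pace and stop on an object; the grip force is fixed at half the most. Time passes only in rows, so rows that repeat a pose let the fingers close. It gives the time, the measured TCP pose, the force and the opening at its end, in the units of the state.
- telemetry.sense(): the state, without advancing time (a new reading comes with each control period).
- viewer.read_camera(name): name is "scene" or "top" or "wrist"; returns the picture (420x560x3 uint8, blue, green, red); there is no depth.
- viewer.camera_info(name): a dict with "vertical_fov" (degrees; the focal length in pixels is half the picture's height over the tangent of half this angle, whatever the lens; pixels are square), "cx", "cy" (the principal point, pixels), "D" ([k1, k2, p1, p2, k3] as OpenCV has them; the pictures are not rectified), "R" (3x3) and "t" (3): a world point X has camera coordinates R X + t. Camera axes: x right, y down, z forward; pixel columns grow to the right and rows downward; lengths in m; the calibration is good to about 2 mm. A picture is of the moment at which its call begins: read the wrist's pose just before it. camera_info takes no time and is no camera call; for the wrist camera it gives the pose at the moment of the call.
- r.sign_off(): hands the job in, once; it reports no verdict.
The state is a dict: "time": time; "qpos": joint angles; "dq": joint speeds; "effort": joint torques, N m; "eef_pos": TCP position; "tool_rot": TCP orientation; "contact_force": force on the tool from outside, world axes, zero at the start; "moment": the same for the moment, N m; "width": finger opening in m.
Only numpy, scipy, OpenCV 4.12 (cv2) and the standard library are available. Lean on these libraries where they do the work, as an engineer would, in place of code of your own. Each camera call takes 0.05 s, during which the arm holds its last target.

## Working session

There is one attempt and no reset: what is moved stays moved. The work goes in short steps, Python scripts to look and compute and a tool call to move; the robot and the scene stay as the last step left them, time stands still between calls to the robot, and variables do not carry over. Pictures are saved under pics/ and viewed, and the job is handed in when it is done.

Besides the shell and the picture viewer there is one more tool, called after "Call:" as a command line: name --pt "numbers of a row" for each row, then --argument value for the rest. play_rows: Moves the arm, as the interface text tells. Its arguments: {"type":"object","properties":{"increments":{"type":"array","items":{"type":"array","items":{"type":"number","minimum":-1,"maximum":1}}}},"required":["increments"]}

```bash
mkdir -p pics; ls; python3 - <<'E'
from station import telemetry, viewer, r
import cv2
s=telemetry.sense()
for k,v in s.items(): print(k,v)
for n in("scene","top","wrist"):
    i=viewer.camera_info(n); print(n,i)
    cv2.imwrite(f"pics/a_{n}.png",viewer.read_camera(n))
E
```

```text
pics
time 0.0
qpos [-1.22448359  0.61589281 -0.0126066   1.4249017   0.00810354  1.10339967
 -0.04037441]
dq [-0.00025113  0.00051061 -0.00019883  0.00179879  0.00148082 -0.00016771
 -0.00016773]
effort [ 4.58809827e-04 -4.58928108e+01  2.09225686e-01 -1.65749109e+01
 -6.10938971e-02  2.03979987e-02  2.28230083e-04]
eef_pos [0.23647624 0.60464843 0.23449737]
tool_rot [[-9.31337780e-01  3.64155397e-01 -8.86541202e-04]
 [ 3.64156473e-01  9.31334709e-01 -2.39225326e-03]
 [-4.54853409e-05 -2.55083556e-03 -9.99996746e-01]]
contact_force [-0.69010881 -0.10076894 -0.25480892]
moment [ 0.02157298 -0.01163878 -0.00164819]
width 0.09330586373375918
scene {'vertical_fov': 43.06462080992525, 'cx': 284.6012987176398, 'cy': 215.02016655431405, 'D': array([-0.03050792,  0.        ,  0.        ,  0.        ,  0.        ]), 'R': array([[ 7.93766609e-02,  9.96844676e-01, -1.95754834e-04],
       [ 7.17646752e-01, -5.72810062e-02, -6.94047567e-01],
       [-6.91868835e-01,  5.49506956e-02, -7.19929119e-01]]), 't': array([-0.09098173, -0.32377675,  1.57297468])}
top {'vertical_fov': 56.745567623097294, 'cx': 283.74674657641106, 'cy': 208.35254736352155, 'D': array([-0.04853543,  0.        ,  0.        ,  0.        ,  0.        ]), 'R': array([[-2.87067946e-02, -9.99587443e-01,  9.29807674e-04],
       [-9.97113420e-01,  2.85703088e-02, -7.03460334e-02],
       [ 7.02904468e-02, -2.94653285e-03, -9.97522216e-01]]), 't': array([0.06415789, 0.55217354, 0.74606456])}
wrist {'vertical_fov': 62.1065366595911, 'cx': 279.4037696528929, 'cy': 216.92520211936053, 'D': array([0.0037093, 0.       , 0.       , 0.       , 0.       ]), 'R': array([[ 0.36476121,  0.93109872, -0.00210429],
       [ 0.90424588, -0.35370083,  0.2392386 ],
       [ 0.22201047, -0.08916775, -0.97095853]]), 't': array([-0.6488565 , -0.02662953,  0.38955789])}
```

View pics/a_scene.png

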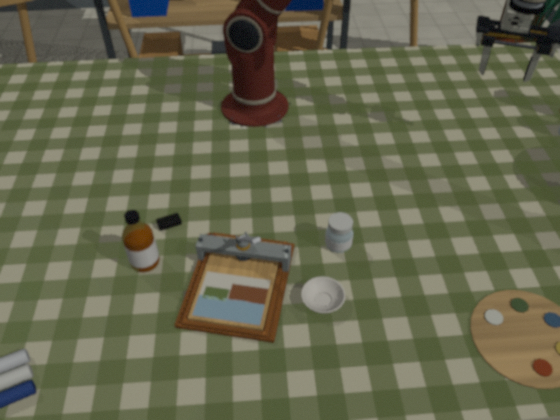

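View pics/a_top.png

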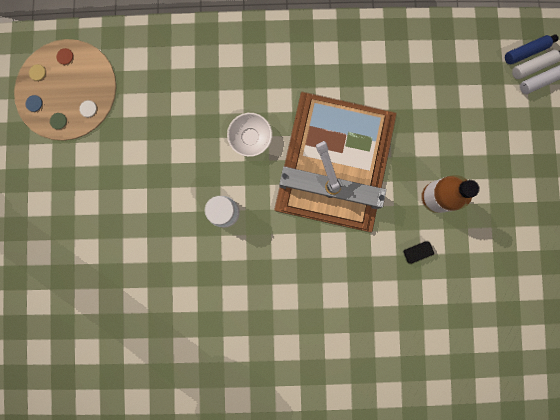

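View pics/a_wrist.png

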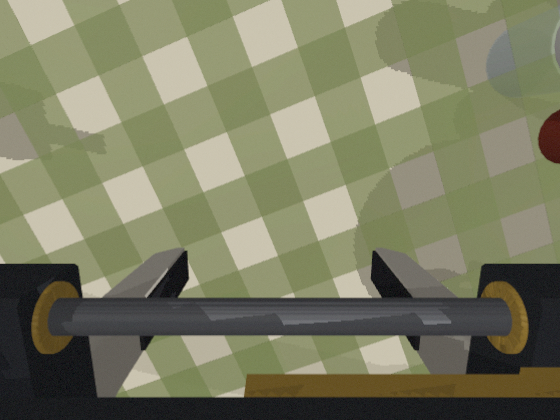

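The scene view shows the holder at about (240,280). In the top view the bolt is near (335,185) and the lever points up-left to (322,148). The jar is at (220,210), the dish at (250,135), the bottle at (445,195) and the eraser at (419,252). I'll zoom in.

```bash
python3 - <<'E'
import cv2
a=cv2.imread("pics/a_top.png")[85:240,265:410]; cv2.imwrite("pics/b_top.png",cv2.resize(a,None,fx=3.8,fy=3.8,interpolation=cv2.INTER_CUBIC))
a=cv2.imread("pics/a_scene.png")[220:345,170:310]; cv2.imwrite("pics/b_scene.png",cv2.resize(a,None,fx=4,fy=4,interpolation=cv2.INTER_CUBIC))
E
```

```text
(no output)
```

View pics/b_top.png

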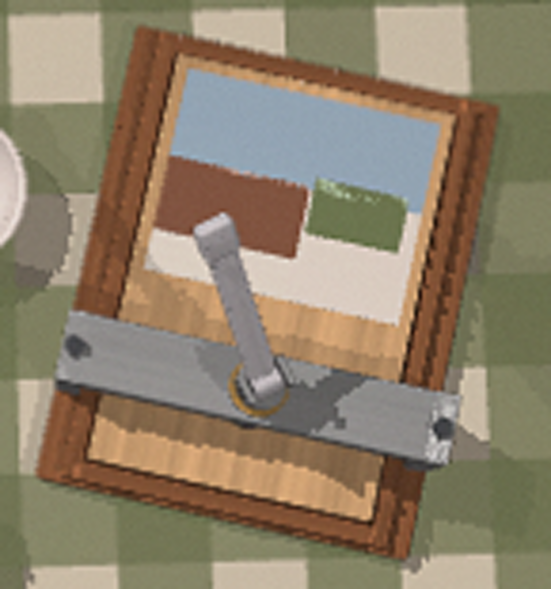

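View pics/b_scene.png

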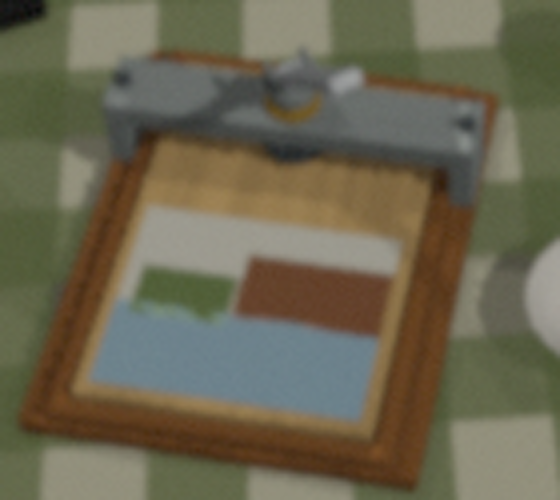

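```bash
cat > h.py <<'E'
import numpy as np, cv2
from station import telemetry, viewer, r
def ray(info,px):
    f=210/np.tan(np.radians(info['vertical_fov']/2)); K=np.array([[f,0,info['cx']],[0,f,info['cy']],[0,0,1]])
    u=cv2.undistortPoints(np.array([[px]],float),K,np.array(info['D']))[0,0]
    R=np.array(info['R']); return -R.T@np.array(info['t']), R.T@np.array([u[0],u[1],1])
def onz(cam,px,z):
    i=viewer.camera_info(cam) if isinstance(cam,str) else cam
    c,d=ray(i,px); return c+d*(z-c[2])/d[2]
def tri(rays):
    A=np.zeros((3,3));b=np.zeros(3)
    for c,d in rays:
        d=d/np.linalg.norm(d);P=np.eye(3)-np.outer(d,d);A+=P;b+=P@c
    x=np.linalg.solve(A,b); return x,[np.linalg.norm((np.eye(3)-np.outer(d,d)/(d@d))@(x-c)) for c,d in rays]
def proj(info,X):
    f=210/np.tan(np.radians(info['vertical_fov']/2)); K=np.array([[f,0,info['cx']],[0,f,info['cy']],[0,0,1]])
    return cv2.projectPoints(np.array(X,float).reshape(-1,3),cv2.Rodrigues(np.array(info['R']))[0],np.array(info['t']),K,np.array(info['D']))[0][:,0]
E
python3 - <<'E'
from h import *
np.set_printoptions(precision=4,suppress=True)
T=lambda x,y:(265-.5+(x+.5)/3.8,85-.5+(y+.5)/3.8); S=lambda x,y:(170+x/4-.375,220+y/4-.375)
tr=[onz("top",T(*p),.018) for p in [(140,28),(497,105),(410,560),(38,478)]]
print("tray",np.array(tr),[np.linalg.norm(tr[i]-tr[i-1]) for i in range(4)])
br=[onz("top",T(*p),.058) for p in [(70,312),(460,395),(445,465),(58,380)]]
print("bridge",np.array(br),[np.linalg.norm(br[i]-br[i-1]) for i in range(4)],np.mean(br,0))
print("bush",onz("top",T(259,391),.062),onz("scene",S(292,97),.062))
ti=viewer.camera_info("top");si=viewer.camera_info("scene")
print("levertip tri",tri([ray(ti,T(213,228)),ray(si,S(348,78))]))
ex=(tr[0]+tr[1]-tr[2]-tr[3]);print("yaw tray x",np.degrees(np.arctan2(ex[1],ex[0])))
ey=br[0]+br[3]-br[1]-br[2];print("bridge y yaw",np.degrees(np.arctan2(ey[1],ey[0])))
for n,p,z in (("jar",(219,209),.075),("dish",(250,135),.025),("oilcap",(469,189),.15),("eraser",(419,252),.018)): print(n,onz("top",p,z))
E
```

```text
tray [[ 0.7889  0.0056  0.018 ]
 [ 0.7422 -0.1831  0.018 ]
 [ 0.5022 -0.1252  0.018 ]
 [ 0.5503  0.0664  0.018 ]] [np.float64(0.24616342706802882), np.float64(0.19440210797251156), np.float64(0.24683510398402067), np.float64(0.1974861121880143)]
bridge [[ 0.6297  0.0475  0.058 ]
 [ 0.5829 -0.1445  0.058 ]
 [ 0.5483 -0.1354  0.058 ]
 [ 0.5959  0.0544  0.058 ]] [np.float64(0.03448227156649744), np.float64(0.1976143130941876), np.float64(0.035718974092422036), np.float64(0.1956370666424964)] [ 0.5892 -0.0445  0.058 ]
bush [ 0.5871 -0.0443  0.062 ] [ 0.592  -0.0442  0.062 ]
levertip tri (array([ 0.6506, -0.0153,  0.141 ]), [np.float64(0.001014843689387205), np.float64(0.001014843689387242)])
yaw tray x -13.92338890699384
bridge y yaw 76.11472858143568
jar [0.5521 0.1668 0.075 ]
dish [0.7012 0.1111 0.025 ]
oilcap [ 0.5679 -0.2592  0.15  ]
eraser [ 0.4601 -0.2156  0.018 ]
```

The bolt axis is at about (0.589, -0.0445). The lever's azimuth is about 25° and its tip is about 141 mm up. I'll move over to hover beside the lever with the gripper shut.

Call:
play_rows --pt "-0.08 -0.06 0.005 0 1" --pt "-0.16 -0.12 0.01 0 1" --pt "-0.24 -0.17 0.015 0 1" --pt "-0.32 -0.23 0.02 0 1" --pt "-0.4 -0.29 0.025 0 1" --pt "-0.48 -0.35 0.03 0 1" --pt "-0.56 -0.41 0.035 0 1" --pt "-0.64 -0.46 0.04 0 1" --pt "-0.72 -0.52 0.045 0 1" --pt "-0.72 -0.52 0.045 0 1"

```text
time: 0.98
eef_pos: [0.4348, 0.2966, 0.2172]
tool_rot: [[-0.926, 0.378, 0.003], [0.378, 0.926, -0.007], [-0.005, -0.006, -1.0]]
contact_force: [0.2, -0.4, -0.8]
width: 0.0312
```

Call:
play_rows --pt "-0.08 -0.06 0.005 -0.03 1" --pt "-0.16 -0.12 0.01 -0.06 1" --pt "-0.24 -0.17 0.015 -0.09 1" --pt "-0.32 -0.23 0.02 -0.12 1" --pt "-0.4 -0.29 0.025 -0.15 1" --pt "-0.48 -0.35 0.03 -0.18 1" --pt "-0.56 -0.41 0.035 -0.21 1" --pt "-0.64 -0.46 0.04 -0.24 1" --pt "-0.72 -0.52 0.045 -0.256 1" --pt "-0.72 -0.52 0.045 -0.256 1" --pt "-0.72 -0.52 0.045 -0.256 1" --pt "-0.72 -0.52 0.045 -0.256 1"

```text
time: 1.98
eef_pos: [0.6211, 0.0089, 0.1991]
tool_rot: [[-0.908, -0.418, -0.001], [-0.418, 0.908, 0.001], [0.001, 0.002, -1.0]]
contact_force: [0.4, 0.9, 0.3]
width: 0.0004
```

```bash
python3 - <<'E'
from h import *
np.set_printoptions(precision=4,suppress=True)
s=telemetry.sense()
for k in("time","qpos","eef_pos","tool_rot","contact_force","moment","width"):print(k,s[k])
for n in("scene","top","wrist"):
    i=viewer.camera_info(n); im=viewer.read_camera(n); cv2.imwrite(f"pics/c_{n}.png",im)
    if n=="wrist": print(i)
a=cv2.imread("pics/c_scene.png")[200:345,170:330]; cv2.imwrite("pics/c_scene2.png",cv2.resize(a,None,fx=4,fy=4,interpolation=cv2.INTER_CUBIC))
E
```

```text
time 1.9833
qpos [ 0.0583  0.6098 -0.1796  1.5553  0.1212  0.9889  1.8455]
eef_pos [0.6211 0.0089 0.1991]
tool_rot [[-0.9085 -0.4179 -0.0015]
 [-0.4179  0.9085  0.0012]
 [ 0.0009  0.0017 -1.    ]]
contact_force [0.3785 0.8811 0.2655]
moment [ 0.1078 -0.0524 -0.0413]
width 0.00035818061873704694
{'vertical_fov': 62.1065366595911, 'cx': 279.4037696528929, 'cy': 216.92520211936053, 'D': array([0.0037, 0.    , 0.    , 0.    , 0.    ]), 'R': array([[-0.4204,  0.9074,  0.0014],
       [ 0.8812,  0.4079,  0.2391],
       [ 0.2164,  0.1018, -0.971 ]]), 't': array([ 0.2503, -0.5702,  0.2187])}
```

View pics/c_wrist.png

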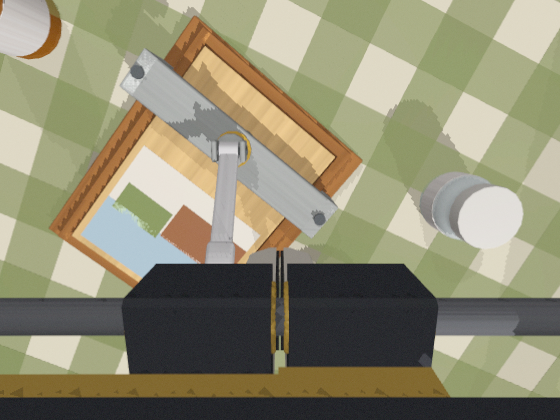

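View pics/c_scene2.png

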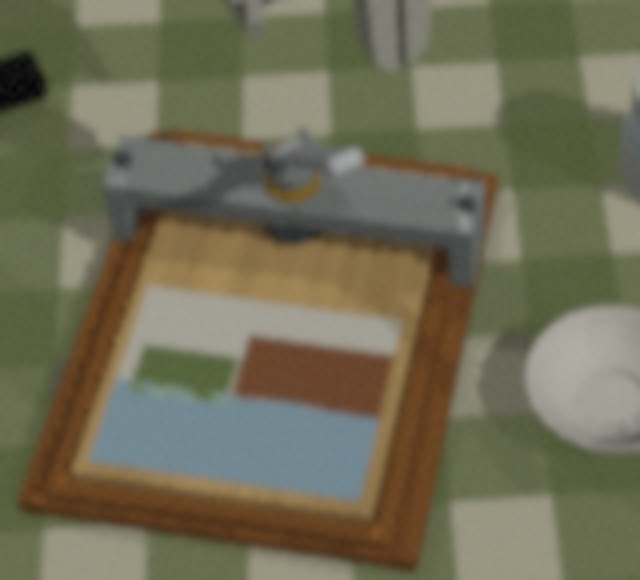

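The wrist view shows the bush at about (233,148), the hinge and head at about (229,147), and the wide lever end from (221,243) to (218,265), with the jar clear. I'll refine the axis and lever azimuth from this view.

```bash
python3 - <<'E'
from h import *
np.set_printoptions(precision=4,suppress=True)
w=viewer.camera_info("wrist");ti=viewer.camera_info("top");si=viewer.camera_info("scene")
T=lambda x,y:(265-.5+(x+.5)/3.8,85-.5+(y+.5)/3.8); S=lambda x,y:(170+x/4-.375,220+y/4-.375)
print("bush",onz(w,(234,148),.062))
print("bridge", np.mean([onz(w,p,.058) for p in [(146,49),(121,85),(339,204),(312,238)]],0))
print("neck tri",tri([ray(w,(220.5,243)),ray(ti,T(223,254))]))
print("bar start of wide, z .125",onz(w,(220.5,243),.125), "hinge-ish z.08",onz(w,(229,148),.08))
ax=np.array([.589,-.0445])
for R0,z in((76,0),):pass
for z in (.12,.125,.13):
  p=onz(w,(220.5,243),z)[:2]-ax; print(z,np.linalg.norm(p),np.degrees(np.arctan2(p[1],p[0])))
E
```

```text
bush [ 0.5877 -0.0441  0.062 ]
bridge [ 0.5882 -0.0441  0.058 ]
neck tri (array([ 0.641 , -0.0215,  0.1308]), [np.float64(6.940712608004623e-05), np.float64(6.940712608007441e-05)])
bar start of wide, z .125 [ 0.6432 -0.0217  0.125 ] hinge-ish z.08 [ 0.5876 -0.0458  0.08  ]
0.12 0.06050019293196508 22.006313486663547
0.125 0.0588275909174338 22.78323508492597
0.13 0.05716643724651467 23.60546718066234
```

Call:
play_rows --pt "0 0 0.05 0 1" --pt "0 0 0.1 0 1" --pt "0 0 0.15 0 1" --pt "0 0 0.2 0 1" --pt "0 0 0.217 0 1" --pt "0 0 0.217 0 1" --pt "0 0 0.217 0 1"

```text
time: 2.72
eef_pos: [0.6218, 0.0092, 0.1134]
tool_rot: [[-0.908, -0.42, 0.0], [-0.42, 0.908, 0.0], [-0.001, 0.0, -1.0]]
contact_force: [0.0, 0.1, 0.4]
width: 0.0002
```

```bash
python3 - <<'E'
from h import *
np.set_printoptions(precision=4,suppress=True)
s=telemetry.sense()
for k in("time","qpos","eef_pos","contact_force","moment"):print(k,s[k])
im=viewer.read_camera("wrist"); cv2.imwrite("pics/d_wrist.png",im)
a=viewer.read_camera("scene")[200:345,170:330]; cv2.imwrite("pics/d_scene2.png",cv2.resize(a,None,fx=4,fy=4,interpolation=cv2.INTER_CUBIC))
E
```

```text
time 2.7167
qpos [ 0.0477  0.7076 -0.1634  1.64    0.1468  0.8055  1.8247]
eef_pos [0.6218 0.0092 0.1134]
contact_force [0.0243 0.1432 0.3839]
moment [0.1141 0.0096 0.0138]
```

View pics/d_wrist.png

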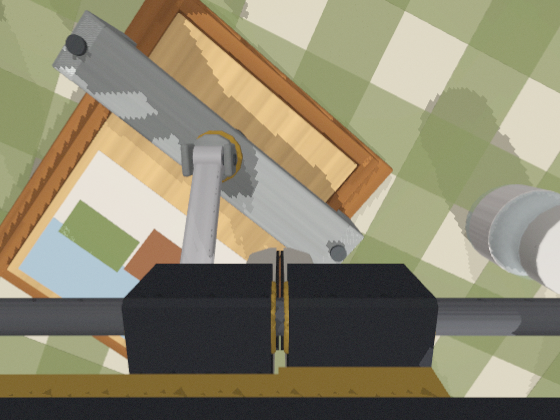

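View pics/d_scene2.png

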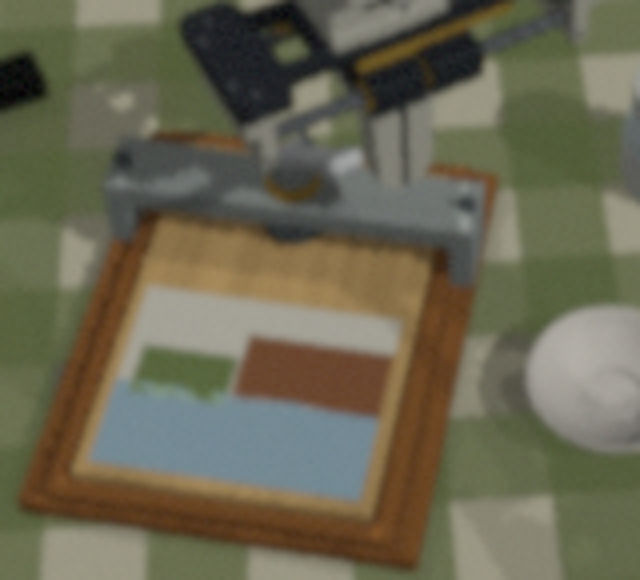

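The finger stands clear beside the lever, to the right of the lever end in both views. Next I close in slowly for contact.

Call:
play_rows --pt "0 -0.01 0 0 1" --pt "0 -0.02 0 0 1" --pt "0 -0.025 0 0 1" --pt "0 -0.03 0 0 1" --pt "0 -0.035 0 0 1" --pt "0 -0.04 0 0 1" --pt "0 -0.04 0 0 1"

```text
time: 3.4
eef_pos: [0.6288, -0.0064, 0.113]
tool_rot: [[-0.908, -0.418, 0.001], [-0.418, 0.908, 0.0], [-0.001, 0.0, -1.0]]
contact_force: [-0.1, 2.3, 0.5]
width: 0.0005
```

```bash
cat >> h.py <<'E'
AX=np.array([.588,-.0442])
def st():
    np.set_printoptions(precision=4,suppress=True)
    s=telemetry.sense(); p=np.array(s['eef_pos']); R=np.array(s['tool_rot']); d=np.append(p[:2]-AX,0)
    F=np.array(s['contact_force'])
    ph=np.degrees(np.arctan2(-R[0,1],R[1,1]))
    print("t",round(s['time'],2),"pos",p,"phi_tool",round(ph,1),"axis in tool mm",(R.T@-d)[:2]*1e3,"Ftool",R.T@F,"Mz axis from F",np.cross(d,F)[2],"M",s['moment'],"q7",s['qpos'][6])
    return s
E
python3 -c "
from h import *;st()"
```

```text
t 3.4 pos [ 0.6288 -0.0064  0.113 ] phi_tool 24.7 axis in tool mm [ 52.8857 -17.3153] Ftool [-0.9102  2.1433 -0.5372] Mz axis from F 0.09760005575856145 M [ 0.4259 -0.0615  0.0636] q7 1.848777583950869
```

```bash
cat >> h.py <<'E'
def arc(ax,ay,ths,extra=0):
    a=np.array([ax,ay]);out=[]
    for th in ths:
        t=np.radians(th);c,s=np.cos(t),np.sin(t)
        p=a-np.array([[c,-s],[s,c]])@a
        out.append([round(p[0]/400,3),round(p[1]/400,3),round(1.9*t/400,4),round(th/180,3),1])
    print(out)
E
python3 -c "
from h import *;arc(52.9,-17.3,range(6,79,6))"
```

```text
[[np.float64(-0.004), np.float64(-0.014), np.float64(0.0005), 0.033, 1], [np.float64(-0.006), np.float64(-0.028), np.float64(0.001), 0.067, 1], [np.float64(-0.007), np.float64(-0.043), np.float64(0.0015), 0.1, 1], [np.float64(-0.006), np.float64(-0.058), np.float64(0.002), 0.133, 1], [np.float64(-0.004), np.float64(-0.072), np.float64(0.0025), 0.167, 1], [np.float64(-0.0), np.float64(-0.086), np.float64(0.003), 0.2, 1], [np.float64(0.005), np.float64(-0.1), np.float64(0.0035), 0.233, 1], [np.float64(0.012), np.float64(-0.113), np.float64(0.004), 0.267, 1], [np.float64(0.02), np.float64(-0.125), np.float64(0.0045), 0.3, 1], [np.float64(0.029), np.float64(-0.136), np.float64(0.005), 0.333, 1], [np.float64(0.039), np.float64(-0.146), np.float64(0.0055), 0.367, 1], [np.float64(0.05), np.float64(-0.156), np.float64(0.006), 0.4, 1], [np.float64(0.062), np.float64(-0.164), np.float64(0.0065), 0.433, 1]]
```

Call:
play_rows --pt "-0.004 -0.014 0.0005 0.033 1" --pt "-0.006 -0.028 0.001 0.067 1" --pt "-0.007 -0.043 0.0015 0.1 1" --pt "-0.006 -0.058 0.002 0.133 1" --pt "-0.004 -0.072 0.0025 0.167 1" --pt "0 -0.086 0.003 0.2 1" --pt "0.005 -0.1 0.0035 0.233 1" --pt "0.012 -0.113 0.004 0.267 1" --pt "0.02 -0.125 0.0045 0.3 1" --pt "0.029 -0.136 0.005 0.333 1" --pt "0.039 -0.146 0.0055 0.367 1" --pt "0.05 -0.156 0.006 0.4 1" --pt "0.062 -0.164 0.0065 0.433 1" --pt "0.062 -0.164 0.0065 0.433 1"

```text
time: 4.57
eef_pos: [0.633, -0.0775, 0.1101]
tool_rot: [[-0.596, 0.803, -0.0], [0.803, 0.596, -0.001], [-0.001, -0.001, -1.0]]
contact_force: [-0.1, 1.2, 0.8]
width: 0.0009
```

```bash
python3 - <<'E'
from h import *
st()
cv2.imwrite("pics/e_wrist.png",viewer.read_camera("wrist"))
E
```

```text
t 4.57 pos [ 0.633  -0.0775  0.1101] phi_tool -53.4 axis in tool mm [ 53.5783 -16.2404] Ftool [ 0.9684  0.6359 -0.7857] Mz axis from F 0.04985390706108706 M [ 0.0962 -0.1377  0.0176] q7 0.8924200237369162
```

View pics/e_wrist.png

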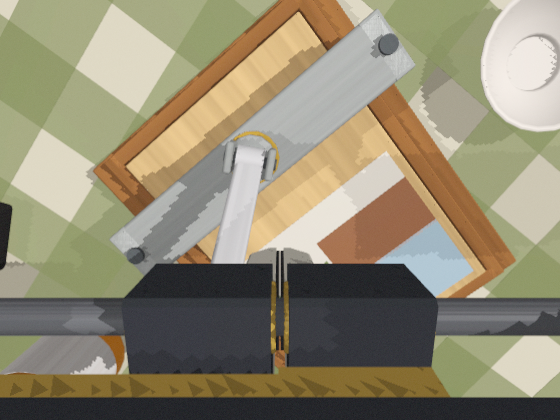

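The lever has followed: hinge at (250,155), bar running down to (230,262). From here I use short 12° arcs and read the force while moving.

```bash
python3 -c "
from h import *;arc(53.3,-16.8,[3,6,9,12,15,18])"
```

```text
[[np.float64(-0.002), np.float64(-0.007), np.float64(0.0002), 0.017, 1], [np.float64(-0.004), np.float64(-0.014), np.float64(0.0005), 0.033, 1], [np.float64(-0.005), np.float64(-0.021), np.float64(0.0007), 0.05, 1], [np.float64(-0.006), np.float64(-0.029), np.float64(0.001), 0.067, 1], [np.float64(-0.006), np.float64(-0.036), np.float64(0.0012), 0.083, 1], [np.float64(-0.006), np.float64(-0.043), np.float64(0.0015), 0.1, 1]]
```

Call:
play_rows --pt "-0.002 -0.007 0.0002 0.017 1" --pt "-0.004 -0.014 0.0005 0.033 1" --pt "-0.005 -0.021 0.0007 0.05 1" --pt "-0.006 -0.029 0.001 0.067 1"

```text
time: 4.95
eef_pos: [0.6262, -0.085, 0.1099]
tool_rot: [[-0.419, 0.908, 0.002], [0.908, 0.419, -0.0], [-0.001, 0.001, -1.0]]
contact_force: [1.5, 0.9, -0.6]
width: 0.0006
```

```bash
python3 -c "
from h import *;st()"
```

```text
t 4.95 pos [ 0.6262 -0.085   0.1099] phi_tool -65.2 axis in tool mm [ 53.0242 -17.6027] Ftool [0.182  1.6841 0.6263] Mz axis from F 0.0925404856564363 M [ 0.1317 -0.3755  0.05  ] q7 0.7464610803262842
```

Call:
play_rows --pt "-0.002 -0.007 0.0002 0.017 1" --pt "-0.004 -0.014 0.0005 0.033 1" --pt "-0.005 -0.021 0.0007 0.05 1" --pt "-0.006 -0.029 0.001 0.067 1"

```text
time: 5.28
eef_pos: [0.6166, -0.0918, 0.1094]
tool_rot: [[-0.22, 0.975, 0.001], [0.975, 0.22, 0.0], [-0.0, 0.001, -1.0]]
contact_force: [2.1, 0.9, -1.2]
width: 0.0005
```

```bash
python3 -c "
from h import *;st()"
```

```text
t 5.28 pos [ 0.6166 -0.0918  0.1094] phi_tool -77.3 axis in tool mm [ 52.7583 -17.3973] Ftool [0.3684 2.2467 1.2404] Mz axis from F 0.1250188491401506 M [ 0.1665 -0.3807  0.0017] q7 0.5984316747413635
```

Call:
play_rows --pt "-0.002 -0.007 0.0002 0.017 1" --pt "-0.004 -0.014 0.0005 0.033 1" --pt "-0.005 -0.021 0.0007 0.05 1" --pt "-0.006 -0.029 0.001 0.067 1"

```text
time: 5.62
eef_pos: [0.6058, -0.0964, 0.109]
tool_rot: [[-0.012, 1.0, 0.001], [1.0, 0.012, 0.001], [0.001, 0.001, -1.0]]
contact_force: [1.9, 1.1, -0.5]
width: 0.0004
```

Call:
play_rows --pt "-0.002 -0.007 0.0002 0.017 1" --pt "-0.004 -0.014 0.0005 0.033 1" --pt "-0.005 -0.021 0.0007 0.05 1" --pt "-0.006 -0.029 0.001 0.067 1"

```text
time: 5.95
eef_pos: [0.5945, -0.0989, 0.1086]
tool_rot: [[0.197, 0.98, 0.002], [0.98, -0.197, 0.0], [0.001, 0.001, -1.0]]
contact_force: [1.9, 0.8, -0.3]
width: 0.0004
```

Call:
play_rows --pt "-0.002 -0.007 0.0002 0.017 1" --pt "-0.004 -0.014 0.0005 0.033 1" --pt "-0.005 -0.021 0.0007 0.05 1" --pt "-0.006 -0.029 0.001 0.067 1"

```text
time: 6.28
eef_pos: [0.5829, -0.0993, 0.1084]
tool_rot: [[0.398, 0.917, 0.002], [0.917, -0.398, -0.0], [0.001, 0.002, -1.0]]
contact_force: [2.9, 0.6, -1.1]
width: 0.0009
```

```bash
python3 -c "
from h import *;st()"
```

```text
t 6.28 pos [ 0.5829 -0.0993  0.1084] phi_tool -113.5 axis in tool mm [ 52.5996 -17.2208] Ftool [1.7381 2.4129 1.105 ] Mz axis from F 0.1569836565971768 M [ 0.0769 -0.4262 -0.0195] q7 0.14632762659756302
```

Call:
play_rows --pt "-0.002 -0.007 0.0002 0.017 1" --pt "-0.004 -0.014 0.0005 0.033 1" --pt "-0.005 -0.021 0.0007 0.05 1" --pt "-0.006 -0.029 0.001 0.067 1"

```text
time: 6.62
eef_pos: [0.5715, -0.0973, 0.1081]
tool_rot: [[0.581, 0.814, 0.003], [0.814, -0.581, -0.001], [0.001, 0.003, -1.0]]
contact_force: [3.3, -0.3, -0.2]
width: 0.0007
```

```bash
python3 -c "
from h import *;st()"
```

```text
t 6.62 pos [ 0.5715 -0.0973  0.1081] phi_tool -125.5 axis in tool mm [ 52.7752 -17.4354] Ftool [1.6491 2.8248 0.2029] Mz axis from F 0.17786631658785973 M [-0.071  -0.535  -0.0297] q7 -0.009056431028313116
```

Call:
play_rows --pt "-0.002 -0.007 0.0002 0.017 1" --pt "-0.004 -0.014 0.0005 0.033 1"

```text
time: 6.78
eef_pos: [0.5666, -0.0956, 0.1081]
tool_rot: [[0.662, 0.749, 0.004], [0.749, -0.662, -0.002], [0.002, 0.004, -1.0]]
contact_force: [3.9, -1.0, -1.1]
width: 0.0005
```

```bash
python3 -c "
from h import *;st()"
```

```text
t 6.78 pos [ 0.5666 -0.0956  0.1081] phi_tool -131.5 axis in tool mm [ 52.6685 -17.9827] Ftool [1.8874 3.589  1.1095] Mz axis from F 0.22324053870521365 M [-0.1097 -0.7268 -0.0646] q7 -0.08652784384892045
```

Call:
play_rows --pt "-0.002 -0.007 0.0002 0.017 1" --pt "-0.004 -0.014 0.0005 0.033 1"

```text
time: 6.95
eef_pos: [0.562, -0.0936, 0.1081]
tool_rot: [[0.736, 0.677, 0.006], [0.677, -0.736, -0.003], [0.002, 0.006, -1.0]]
contact_force: [4.2, -1.7, -1.2]
width: 0.0004
```

```bash
python3 -c "
from h import *;st()"
```

```text
t 6.95 pos [ 0.562  -0.0936  0.1081] phi_tool -137.4 axis in tool mm [ 52.5661 -18.7243] Ftool [1.9306 4.13   1.1959] Mz axis from F 0.25364780845282475 M [-0.2727 -0.8963 -0.0298] q7 -0.16500137772900922
```

Call:
play_rows --pt "-0.002 -0.007 0.0002 0.017 1" --pt "-0.004 -0.014 0.0005 0.033 1"

```text
time: 7.12
eef_pos: [0.5575, -0.0911, 0.108]
tool_rot: [[0.803, 0.597, 0.007], [0.597, -0.803, -0.004], [0.003, 0.007, -1.0]]
contact_force: [5.6, -1.7, -1.2]
width: 0.0
```

```bash
python3 -c "
from h import *;st()"
```

```text
t 7.12 pos [ 0.5575 -0.0911  0.108 ] phi_tool -143.4 axis in tool mm [ 52.4295 -19.4413] Ftool [3.4957 4.7287 1.2582] Mz axis from F 0.3164165385305625 M [-0.4151 -1.0441 -0.0729] q7 -0.24442621928743646
```

```bash
python3 - <<'E'
from h import *
cv2.imwrite("pics/f_wrist.png",viewer.read_camera("wrist"))
st()
E
```

```text
t 7.17 pos [ 0.557  -0.0907  0.1079] phi_tool -143.5 axis in tool mm [ 52.6005 -18.9308] Ftool [4.086  3.5906 0.7407] Mz axis from F 0.2664934598542488 M [-0.3716 -0.9105 -0.0374] q7 -0.24582642623996154
```

View pics/f_wrist.png

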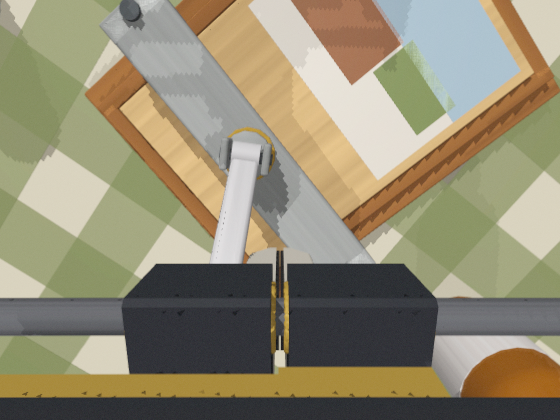

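Call:
play_rows --pt "-0.002 -0.007 0.0002 0.017 1" --pt "-0.004 -0.014 0.0005 0.033 1"

```text
time: 7.33
eef_pos: [0.5531, -0.0882, 0.108]
tool_rot: [[0.86, 0.51, 0.007], [0.51, -0.86, -0.005], [0.004, 0.008, -1.0]]
contact_force: [5.9, -3.5, -2.1]
width: 0.0005
```

```bash
python3 -c "
from h import *;st()"
```

```text
t 7.33 pos [ 0.5531 -0.0882  0.108 ] phi_tool -149.3 axis in tool mm [ 52.5085 -20.0298] Ftool [3.2826 6.0112 2.1657] Mz axis from F 0.3824174011254424 M [-0.5235 -1.017  -0.0745] q7 -0.32481302222490444
```

Call:
play_rows --pt "-0.002 -0.007 0.0002 0.017 1" --pt "-0.004 -0.014 0.0005 0.033 1"

```text
time: 7.5
eef_pos: [0.5489, -0.0847, 0.1079]
tool_rot: [[0.908, 0.418, 0.008], [0.418, -0.908, -0.006], [0.005, 0.008, -1.0]]
contact_force: [6.6, -3.9, -1.8]
width: -0.0002
```

```bash
python3 -c "
from h import *;st()"
```

```text
t 7.5 pos [ 0.5489 -0.0847  0.1079] phi_tool -155.3 axis in tool mm [ 52.4018 -20.4196] Ftool [4.3727 6.3022 1.9204] Mz axis from F 0.4205255143104665 M [-0.7521 -0.9452 -0.0757] q7 -0.4065451368414386
```

Call:
play_rows --pt "-0.002 -0.007 0.0002 0.017 1" --pt "-0.004 -0.014 0.0005 0.033 1"

```text
time: 7.67
eef_pos: [0.5452, -0.0808, 0.1078]
tool_rot: [[0.947, 0.321, 0.008], [0.321, -0.947, -0.006], [0.005, 0.009, -1.0]]
contact_force: [4.7, -4.1, -1.7]
width: 0.0002
```

```bash
python3 -c "
from h import *;st()"
```

```text
t 7.67 pos [ 0.5452 -0.0808  0.1078] phi_tool -161.2 axis in tool mm [ 52.3027 -20.8696] Ftool [3.1302 5.3414 1.741 ] Mz axis from F 0.3456614027790836 M [-0.9394 -1.0283 -0.0726] q7 -0.48952321885873595
```

```bash
python3 - <<'E'
from h import *
for i in range(5):
    st(); viewer.read_camera("top")
cv2.imwrite("pics/g_wrist.png",viewer.read_camera("wrist"))
E
```

```text
t 7.67 pos [ 0.5452 -0.0808  0.1078] phi_tool -161.2 axis in tool mm [ 52.3027 -20.8696] Ftool [3.1302 5.3414 1.741 ] Mz axis from F 0.3456614027790836 M [-0.9394 -1.0283 -0.0726] q7 -0.48952321885873595
t 7.72 pos [ 0.5448 -0.0802  0.1076] phi_tool -161.3 axis in tool mm [ 52.4963 -20.2509] Ftool [ 3.671   4.557  -0.1901] Mz axis from F 0.3134560638177567 M [-0.7569 -0.9834 -0.0431] q7 -0.4909716610419549
t 7.77 pos [ 0.5448 -0.0803  0.1077] phi_tool -161.1 axis in tool mm [ 52.5047 -20.1867] Ftool [3.749  4.5061 0.6748] Mz axis from F 0.3125951600402468 M [-0.6474 -0.7922 -0.0094] q7 -0.4882428311520623
t 7.82 pos [ 0.5448 -0.0803  0.1077] phi_tool -161.1 axis in tool mm [ 52.6158 -20.1599] Ftool [2.8424 4.6316 0.4646] Mz axis from F 0.30120915309911983 M [-0.6529 -0.7646 -0.0623] q7 -0.4875361498185181
t 7.87 pos [ 0.5447 -0.0803  0.1077] phi_tool -161.1 axis in tool mm [ 52.6729 -20.1487] Ftool [4.2355 4.8237 0.0311] Mz axis from F 0.3394208891412197 M [-0.6097 -0.8575 -0.047 ] q7 -0.4874346942691543
```

View pics/g_wrist.png

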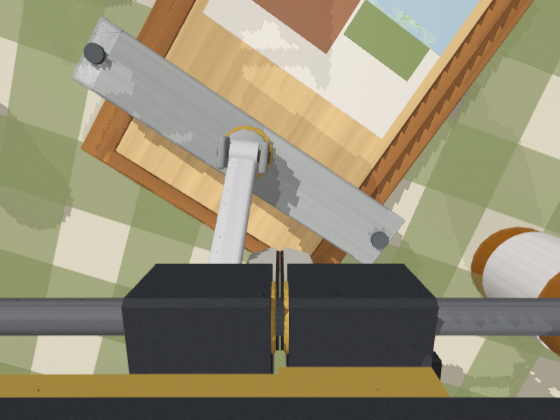

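Call:
play_rows --pt "-0.001 -0.004 0.0001 0.008 1" --pt "-0.002 -0.007 0.0002 0.017 1" --pt "-0.003 -0.011 0.0004 0.025 1" --pt "-0.004 -0.014 0.0005 0.033 1"

```text
time: 8.3
eef_pos: [0.5417, -0.0767, 0.1076]
tool_rot: [[0.975, 0.223, 0.008], [0.223, -0.975, -0.007], [0.006, 0.009, -1.0]]
contact_force: [4.8, -4.2, -1.6]
width: 0.0006
```

```bash
python3 -c "
from h import *;st()"
```

```text
t 8.3 pos [ 0.5417 -0.0767  0.1076] phi_tool -167.1 axis in tool mm [ 52.4073 -21.3236] Ftool [3.7661 5.1657 1.6655] Mz axis from F 0.3519785638697476 M [-1.0257 -0.9702 -0.033 ] q7 -0.5726252194215208
```

Wrist force and moment disagree a little, so I'll back off briefly to read the free-air bias in this posture.

Call:
play_rows --pt "0 0.02 0 0 1" --pt "0 0.035 0 0 1" --pt "0 0.035 0 0 1" --pt "0 0.035 0 0 1" --pt "0 0.035 0 0 1" --pt "0 0.035 0 0 1"

```text
time: 8.8
eef_pos: [0.5411, -0.0862, 0.1062]
tool_rot: [[0.975, 0.223, -0.001], [0.223, -0.975, 0.001], [-0.001, -0.001, -1.0]]
contact_force: [0.1, 0.3, 0.6]
width: 0.0006
```

```bash
python3 - <<'E'
from h import *
for i in range(5):
    s=st(); print(s['contact_force']);viewer.read_camera("top")
E
```

```text
t 8.8 pos [ 0.5411 -0.0862  0.1062] phi_tool -167.1 axis in tool mm [ 55.0725 -30.4466] Ftool [ 0.1358 -0.2797 -0.5897] Mz axis from F -0.011223872801697284 M [-0.0089  0.1671  0.03  ] q7 -0.5556881772156292
[0.0705 0.3025 0.5899]
t 8.85 pos [ 0.5412 -0.0861  0.1062] phi_tool -167.1 axis in tool mm [ 54.9994 -30.435 ] Ftool [ 0.1182 -0.149   0.4394] Mz axis from F -0.004629333708672948 M [ 0.0441  0.197  -0.0059] q7 -0.555776917045323
[ 0.0816  0.1719 -0.4394]
t 8.9 pos [ 0.5413 -0.0862  0.1063] phi_tool -167.1 axis in tool mm [ 54.9082 -30.5484] Ftool [0.7908 0.1801 0.2098] Mz axis from F 0.03403764257658531 M [0.0192 0.115  0.0186] q7 -0.5558033317251869
[ 0.8109  0.0009 -0.2103]
t 8.95 pos [ 0.5414 -0.0863  0.1064] phi_tool -167.1 axis in tool mm [ 54.8418 -30.6209] Ftool [0.2516 0.8987 0.0299] Mz axis from F 0.056990505824857166 M [-0.017   0.0891  0.029 ] q7 -0.5559065940459461
[ 0.4456 -0.82   -0.0304]
t 9.0 pos [ 0.5414 -0.0863  0.1064] phi_tool -167.1 axis in tool mm [ 54.8172 -30.7027] Ftool [-0.1551 -0.6114 -0.2488] Mz axis from F -0.03826808914655463 M [-0.0956  0.1546 -0.0072] q7 -0.5558971701909071
[-0.2874  0.5613  0.249 ]
```

Bias is about 0, with noise of about 0.5 N. I re-engage and carry on in small steps.

Call:
play_rows --pt "0 -0.015 0 0 1" --pt "0 -0.025 0 0 1" --pt "0 -0.03 0 0 1" --pt "0 -0.035 0 0 1" --pt "0 -0.035 0 0 1"

```text
time: 9.47
eef_pos: [0.5389, -0.0756, 0.1067]
tool_rot: [[0.975, 0.221, 0.002], [0.221, -0.975, -0.006], [0.001, 0.006, -1.0]]
contact_force: [1.2, -4.8, -2.5]
width: 0.0002
```

Call:
play_rows --pt "-0.001 -0.004 0.0001 0.008 1" --pt "-0.002 -0.007 0.0002 0.017 1" --pt "-0.003 -0.011 0.0004 0.025 1" --pt "-0.004 -0.014 0.0005 0.033 1"

```text
time: 9.8
eef_pos: [0.5362, -0.0713, 0.1066]
tool_rot: [[0.993, 0.117, 0.003], [0.117, -0.993, -0.007], [0.002, 0.007, -1.0]]
contact_force: [0.8, -6.9, -3.3]
width: 0.0004
```

```bash
python3 -c "
from h import *;st()"
```

```text
t 9.8 pos [ 0.5362 -0.0713  0.1066] phi_tool -173.3 axis in tool mm [ 54.5847 -20.91  ] Ftool [-0.0238  6.8816  3.3036] Mz axis from F 0.37654416075773 M [-1.3202 -0.192   0.0188] q7 -0.6603855212773011
```

Call:
play_rows --pt "-0.001 -0.004 0.0001 0.008 1" --pt "-0.002 -0.007 0.0002 0.017 1" --pt "-0.003 -0.011 0.0004 0.025 1" --pt "-0.004 -0.014 0.0005 0.033 1"

```text
time: 10.13
eef_pos: [0.5339, -0.0662, 0.1065]
tool_rot: [[1.0, 0.013, 0.003], [0.013, -1.0, -0.007], [0.003, 0.007, -1.0]]
contact_force: [0.4, -7.2, -3.8]
width: 0.0006
```

```bash
python3 -c "
from h import *;st()"
```

```text
t 10.13 pos [ 0.5339 -0.0662  0.1065] phi_tool -179.2 axis in tool mm [ 54.3858 -21.3071] Ftool [0.3424 7.1395 3.8414] Mz axis from F 0.3973092757925086 M [-1.4652 -0.0954 -0.0188] q7 -0.7473903699836166
```

Call:
play_rows --pt "-0.001 -0.004 0.0003 0.008 1" --pt "-0.002 -0.007 0.0006 0.017 1" --pt "-0.003 -0.011 0.0009 0.025 1" --pt "-0.004 -0.014 0.0012 0.033 1"

```text
time: 10.47
eef_pos: [0.532, -0.061, 0.1062]
tool_rot: [[0.996, -0.091, 0.002], [-0.091, -0.996, -0.008], [0.003, 0.007, -1.0]]
contact_force: [0.1, -7.2, -0.9]
width: 0.0006
```

```bash
python3 -c "
from h import *;st()"
```

```text
t 10.47 pos [ 0.532  -0.061   0.1062] phi_tool 174.8 axis in tool mm [ 54.2582 -21.8023] Ftool [0.7431 7.1637 0.9959] Mz axis from F 0.4053475387090375 M [-1.5084  0.0745  0.0149] q7 -0.8354022400528119
```

Call:
play_rows --pt "-0.001 -0.004 0.0003 0.008 1" --pt "-0.002 -0.007 0.0006 0.017 1" --pt "-0.003 -0.011 0.0009 0.025 1" --pt "-0.004 -0.014 0.0012 0.033 1"

```text
time: 10.8
eef_pos: [0.5306, -0.0555, 0.1059]
tool_rot: [[0.981, -0.194, 0.002], [-0.194, -0.981, -0.008], [0.004, 0.007, -1.0]]
contact_force: [-0.4, -8.0, 0.5]
width: 0.0006
```

```bash
python3 -c "
from h import *;st()"
```

```text
t 10.8 pos [ 0.5306 -0.0555  0.1059] phi_tool 168.8 axis in tool mm [ 54.1401 -22.2211] Ftool [ 1.1823  7.9699 -0.4732] Mz axis from F 0.4575272869387645 M [-1.3571  0.2497 -0.0016] q7 -0.9248948187002406
```

Call:
play_rows --pt "-0.001 -0.004 0.0001 0.008 1" --pt "-0.002 -0.007 0.0002 0.017 1" --pt "-0.003 -0.011 0.0004 0.025 1" --pt "-0.004 -0.014 0.0005 0.033 1"

```text
time: 11.13
eef_pos: [0.5297, -0.0498, 0.1058]
tool_rot: [[0.956, -0.294, 0.001], [-0.294, -0.956, -0.008], [0.004, 0.007, -1.0]]
contact_force: [-1.2, -7.4, 0.7]
width: 0.0004
```

```bash
python3 -c "
from h import *;st()"
```

```text
t 11.13 pos [ 0.5297 -0.0498  0.1058] phi_tool 162.9 axis in tool mm [ 54.0328 -22.529 ] Ftool [ 0.9942  7.4689 -0.6569] Mz axis from F 0.4256516814285536 M [-1.4663  0.3728 -0.0301] q7 -1.0162027544081593
```

Call:
play_rows --pt "-0.001 -0.004 0.0001 0.008 1" --pt "-0.002 -0.007 0.0002 0.017 1" --pt "-0.003 -0.011 0.0004 0.025 1" --pt "-0.004 -0.014 0.0005 0.033 1"

```text
time: 11.47
eef_pos: [0.5294, -0.044, 0.1056]
tool_rot: [[0.92, -0.392, 0.001], [-0.392, -0.92, -0.008], [0.004, 0.007, -1.0]]
contact_force: [-2.4, -8.0, 2.4]
width: 0.0007
```

```bash
python3 -c "
from h import *;st()
cv2.imwrite('pics/i_wrist.png',viewer.read_camera('wrist'))"
```

```text
t 11.47 pos [ 0.5294 -0.044   0.1056] phi_tool 156.9 axis in tool mm [ 53.9807 -22.8062] Ftool [ 0.902   8.3638 -2.3622] Mz axis from F 0.4709945706434342 M [-1.4703  0.4839 -0.0102] q7 -1.1090039389925095
```

View pics/i_wrist.png

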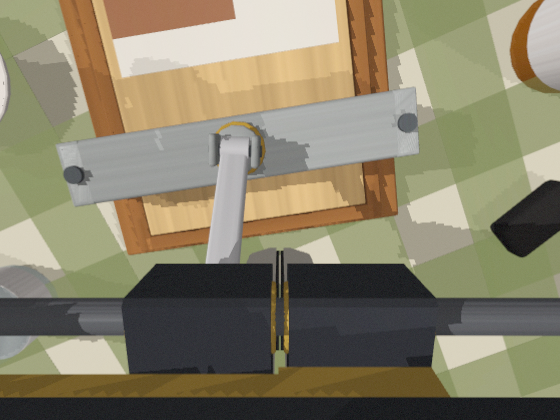

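Call:
play_rows --pt "-0.001 -0.004 -0.0005 0.008 1" --pt "-0.002 -0.007 -0.001 0.017 1" --pt "-0.003 -0.011 -0.0015 0.025 1" --pt "-0.004 -0.014 -0.002 0.033 1"

```text
time: 11.85
eef_pos: [0.5297, -0.0382, 0.1057]
tool_rot: [[0.875, -0.485, -0.0], [-0.485, -0.875, -0.008], [0.004, 0.007, -1.0]]
contact_force: [0.2, -8.2, -3.8]
width: 0.0005
```

```bash
python3 -c "
from h import *;st()"
```

```text
t 11.85 pos [ 0.5297 -0.0382  0.1057] phi_tool 151.0 axis in tool mm [ 53.8543 -23.0325] Ftool [4.1981 7.0546 3.842 ] Mz axis from F 0.478406808116234 M [-1.548   0.3445 -0.0592] q7 -1.2047449757118573
```

Call:
play_rows --pt "-0.001 -0.004 0.0001 0.008 1" --pt "-0.002 -0.007 0.0002 0.017 1" --pt "-0.003 -0.011 0.0004 0.025 1" --pt "-0.004 -0.014 0.0005 0.033 1"

```text
time: 12.18
eef_pos: [0.5305, -0.0325, 0.1054]
tool_rot: [[0.82, -0.573, -0.002], [-0.573, -0.82, -0.008], [0.003, 0.007, -1.0]]
contact_force: [-2.7, -7.7, -0.8]
width: 0.0005
```

```bash
python3 -c "
from h import *;st()"
```

```text
t 12.18 pos [ 0.5305 -0.0325  0.1054] phi_tool 145.1 axis in tool mm [ 53.8558 -23.396 ] Ftool [2.2259 7.8205 0.8871] Mz axis from F 0.473657329303322 M [-1.5871  0.6339 -0.0482] q7 -1.3001986445572509
```

Call:
play_rows --pt "-0.002 -0.007 0.0001 0.017 1" --pt "-0.003 -0.011 0.0002 0.025 1" --pt "-0.004 -0.014 0.0003 0.033 1" --pt "-0.005 -0.021 0.0004 0.05 1" --pt "-0.006 -0.025 0.0005 0.058 1" --pt "-0.006 -0.029 0.0006 0.067 1"

```text
time: 12.68
eef_pos: [0.5337, -0.0212, 0.105]
tool_rot: [[0.682, -0.732, -0.005], [-0.732, -0.682, -0.006], [0.002, 0.008, -1.0]]
contact_force: [-4.8, -7.7, 1.3]
width: 0.0006
```

```bash
python3 -c "
from h import *;st()"
```

```text
t 12.68 pos [ 0.5337 -0.0212  0.105 ] phi_tool 133.0 axis in tool mm [ 53.8947 -24.0296] Ftool [ 2.3278  8.7765 -1.2064] Mz axis from F 0.5283797651796807 M [-1.3435  1.1535  0.0524] q7 -1.498512014389154
```

Call:
play_rows --pt "-0.002 -0.007 0.0 0.017 1" --pt "-0.003 -0.011 0.0 0.025 1" --pt "-0.004 -0.014 0.0 0.033 1" --pt "-0.005 -0.021 0.0 0.05 1" --pt "-0.006 -0.025 0.0 0.058 1" --pt "-0.006 -0.029 0.0 0.067 1"

```text
time: 13.18
eef_pos: [0.5391, -0.0106, 0.1047]
tool_rot: [[0.514, -0.858, -0.008], [-0.858, -0.514, -0.004], [-0.0, 0.009, -1.0]]
contact_force: [-8.1, -5.7, 2.2]
width: 0.0006
```

```bash
python3 -c "
from h import *;st();viewer.read_camera('top');st()"
```

```text
t 13.18 pos [ 0.5391 -0.0106  0.1047] phi_tool 120.9 axis in tool mm [ 53.9848 -24.614 ] Ftool [ 0.7     9.8436 -2.0941] Mz axis from F 0.5476370695232219 M [-1.0646  1.6305  0.0486] q7 -1.701389602577048
t 13.23 pos [ 0.5394 -0.0102  0.1046] phi_tool 120.9 axis in tool mm [ 54.1244 -24.2562] Ftool [ 1.0398  9.6156 -2.5162] Mz axis from F 0.5444938091868937 M [-1.0516  1.4115 -0.0044] q7 -1.7025271882020927
```

Call:
play_rows --pt "-0.001 -0.004 -0.0005 0.008 1" --pt "-0.002 -0.007 -0.001 0.017 1" --pt "-0.003 -0.011 -0.001 0.025 1" --pt "-0.004 -0.014 -0.001 0.033 1"

```text
time: 13.57
eef_pos: [0.5424, -0.0059, 0.1046]
tool_rot: [[0.423, -0.906, -0.01], [-0.906, -0.423, -0.003], [-0.001, 0.01, -1.0]]
contact_force: [-8.6, -6.2, 1.0]
width: 0.0003
```

```bash
python3 -c "
from h import *;st()"
```

```text
t 13.57 pos [ 0.5424 -0.0059  0.1046] phi_tool 115.0 axis in tool mm [ 54.0352 -25.1344] Ftool [ 1.9627 10.4261 -0.9273] Mz axis from F 0.6122108384912355 M [-1.0604  1.8109  0.024 ] q7 -1.8030733257247837
```

Torque is about 0.57 N m, well within snug. I back off and lift.

Call:
play_rows --pt "0 0.02 0 0 1" --pt "0 0.05 0 0 1" --pt "0 0.07 0 0 1" --pt "0 0.07 -0.05 0 1" --pt "0 0.07 -0.12 0 1" --pt "0 0.07 -0.18 0 1" --pt "0 0.07 -0.18 0 1" --pt "0 0.07 -0.18 0 1"

```text
time: 14.23
eef_pos: [0.5228, -0.0148, 0.1785]
tool_rot: [[0.428, -0.904, 0.003], [-0.904, -0.428, 0.001], [-0.0, -0.003, -1.0]]
contact_force: [0.6, -0.5, 0.4]
width: 0.0006
```

```bash
python3 - <<'E'
from h import *
st(); w=viewer.camera_info("wrist"); im=viewer.read_camera("wrist"); cv2.imwrite("pics/j_wrist.png",im)
np.savez("w.npz",R=w['R'],t=w['t'])
cv2.imwrite("pics/j_top.png",cv2.resize(viewer.read_camera("top")[85:240,265:410],None,fx=3.8,fy=3.8,interpolation=cv2.INTER_CUBIC))
E
```

```text
t 14.23 pos [ 0.5228 -0.0148  0.1785] phi_tool 115.3 axis in tool mm [ 54.4972 -46.3413] Ftool [ 0.7094 -0.2871 -0.4007] Mz axis from F 0.017300555138159725 M [ 0.1133  0.1295 -0.0002] q7 -1.8431624508962225
```

View pics/j_wrist.png

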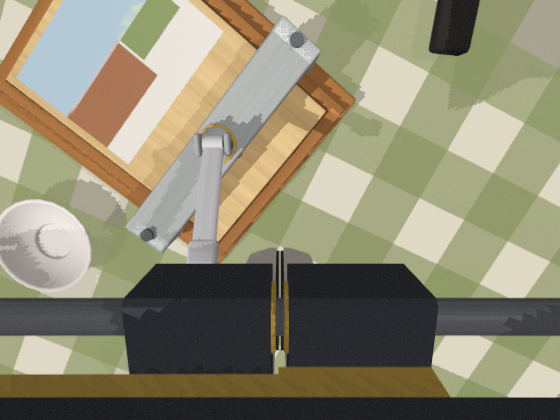

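View pics/j_top.png

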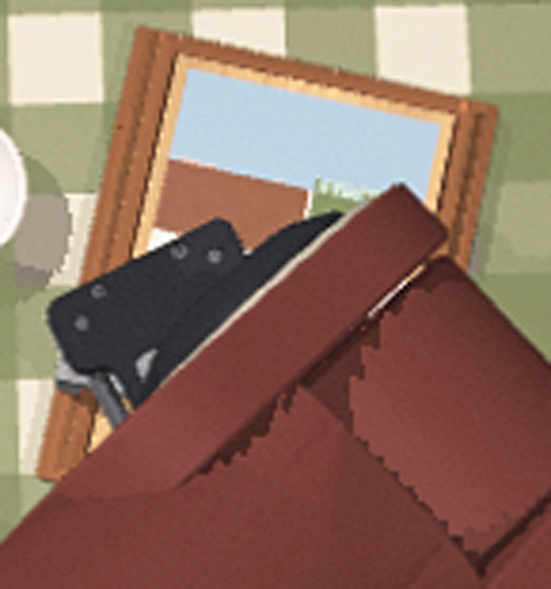

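The wrist view shows the lever still open, hinge at (212,143) and neck at (204,241). Next is its azimuth.

```bash
python3 - <<'E'
from h import *
np.set_printoptions(precision=4,suppress=True)
w=viewer.camera_info("wrist")
print(onz(w,(216,145),.062))
for z in(.115,.12,.125):
    p=onz(w,(204,241),z); d=p[:2]-AX; print(z,p,np.linalg.norm(d),np.degrees(np.arctan2(d[1],d[0])))
s=telemetry.sense();R=np.array(s['tool_rot']);p=np.array(s['eef_pos'])
for az in(115,117,119):
    a=np.radians(az); g=np.array([AX[0]+.06*np.cos(a),AX[1]+.06*np.sin(a),.15]); print(az,g,(R.T@(g-p))/.4)
E
```

```text
[ 0.5867 -0.044   0.062 ]
0.115 [0.5629 0.0081 0.115 ] 0.05803178301221152 115.62380512176001
0.12 [0.5626 0.0062 0.12  ] 0.056437542550789074 116.78316702905143
0.125 [0.5622 0.0042 0.125 ] 0.05486774717748057 118.00939531405547
115 [0.5626 0.0102 0.15  ] [-0.0113 -0.1189  0.0665]
117 [0.5608 0.0093 0.15  ] [-0.0112 -0.1137  0.0665]
119 [0.5589 0.0083 0.15  ] [-0.011  -0.1085  0.0665]
```

Call:
play_rows --pt "-0.005 -0.04 0 0 1" --pt "-0.01 -0.08 0 0.005 1" --pt "-0.011 -0.114 0 0.005 1" --pt "-0.011 -0.114 0.02 0 1" --pt "-0.011 -0.114 0.04 0 1" --pt "-0.011 -0.114 0.055 0 1" --pt "-0.011 -0.114 0.063 0 1" --pt "-0.011 -0.114 0.07 0 1" --pt "-0.011 -0.114 0.077 0 1" --pt "-0.011 -0.114 0.084 0 1"

```text
time: 15.17
eef_pos: [0.5579, 0.0136, 0.1441]
tool_rot: [[0.428, -0.904, -0.008], [-0.904, -0.428, 0.015], [-0.017, 0.001, -1.0]]
contact_force: [-5.5, 8.5, 15.0]
width: 0.0003
```

```bash
python3 - <<'E'
from h import *
st(); im=viewer.read_camera("wrist"); cv2.imwrite("pics/k_wrist.png",im)
E
```

```text
t 15.17 pos [0.5579 0.0136 0.1441] phi_tool 115.3 axis in tool mm [65.1072 -2.5006] Ftool [-10.3021   1.354  -14.8761] Mz axis from F 0.062204311276716384 M [2.1861 1.489  0.0144] q7 -1.884707680212213
```

View pics/k_wrist.png

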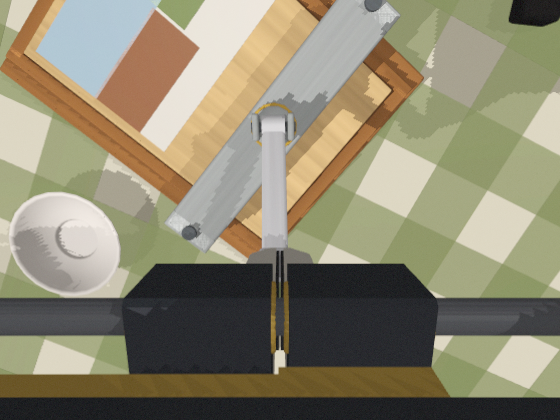

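The lever is folding, but my contact is too far out and slides outward. I'll reposition inward and push down again.

Call:
play_rows --pt "0 0 -0.02 0 1" --pt "0.01 0 -0.03 0 1" --pt "0.025 -0.004 -0.02 0 1" --pt "0.025 -0.004 0 0 1" --pt "0.025 -0.004 0.015 0 1" --pt "0.025 -0.004 0.025 0 1" --pt "0.024 -0.004 0.032 0 1" --pt "0.023 -0.004 0.039 0 1" --pt "0.022 -0.004 0.046 0 1"

```text
time: 15.97
eef_pos: [0.567, 0.0, 0.1264]
tool_rot: [[0.426, -0.905, 0.001], [-0.905, -0.426, -0.001], [0.001, -0.001, -1.0]]
contact_force: [-2.0, 0.9, 9.9]
width: 0.0002
```

```bash
python3 - <<'E'
from h import *
st()
E
```

```text
t 15.97 pos [0.567  0.     0.1264] phi_tool 115.2 axis in tool mm [48.957  -0.1391] Ftool [-1.6567  1.3865 -9.8942] Mz axis from F 0.06798893174518698 M [ 0.2903  0.5251 -0.0029] q7 -1.8591352189832864
```

Call:
play_rows --pt "-0.002 0 0.008 0 1" --pt "-0.005 0 0.016 0 1" --pt "-0.008 0 0.024 0 1" --pt "-0.011 0 0.032 0 1" --pt "-0.014 0 0.04 0 1" --pt "-0.017 0 0.048 0 1" --pt "-0.02 0 0.056 0 1"

```text
time: 16.55
eef_pos: [0.5634, 0.0078, 0.1037]
tool_rot: [[0.427, -0.904, 0.001], [-0.904, -0.427, -0.0], [0.0, -0.001, -1.0]]
contact_force: [-0.7, 0.1, 7.3]
width: 0.0004
```

```bash
python3 - <<'E'
from h import *
st(); im=viewer.read_camera("wrist"); cv2.imwrite("pics/l_wrist.png",im)
a=viewer.read_camera("scene")[180:325,170:330]; cv2.imwrite("pics/l_scene.png",cv2.resize(a,None,fx=4,fy=4,interpolation=cv2.INTER_CUBIC))
E
```

```text
t 16.55 pos [0.5634 0.0078 0.1037] phi_tool 115.3 axis in tool mm [57.486 -0.097] Ftool [-0.3861  0.6415 -7.2939] Mz axis from F 0.037052611904358226 M [0.0973 0.5058 0.0436] q7 -1.8405493001459612
```

View pics/l_wrist.png

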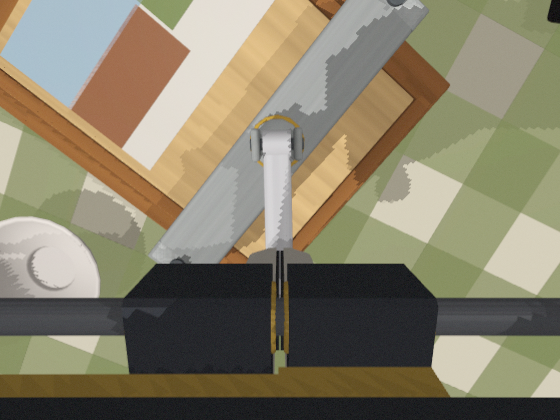

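View pics/l_scene.png

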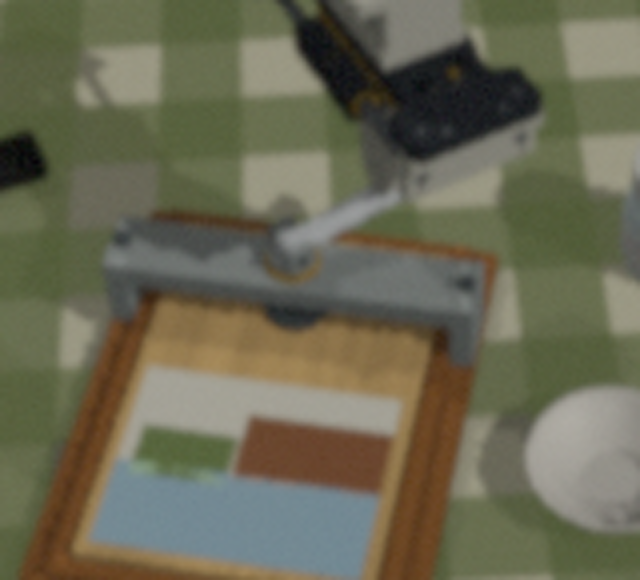

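Call:
play_rows --pt "-0.001 0 0.007 0 1" --pt "-0.002 0 0.014 0 1" --pt "-0.003 0 0.021 0 1" --pt "-0.004 0 0.027 0 1" --pt "-0.004 0 0.032 0 1"

```text
time: 17.07
eef_pos: [0.5628, 0.0091, 0.0923]
tool_rot: [[0.427, -0.904, 0.001], [-0.904, -0.427, 0.001], [-0.0, -0.001, -1.0]]
contact_force: [-7.6, 3.3, 25.1]
width: 0.0006
```

```bash
python3 -c "
from h import *
st()"
```

```text
t 17.07 pos [0.5628 0.0091 0.0923] phi_tool 115.2 axis in tool mm [58.9643 -0.1088] Ftool [ -6.2891   5.4355 -25.1297] Mz axis from F 0.3214089881869352 M [0.8229 1.4597 0.0055] q7 -1.826868581667529
```

25 N at tip height 75 mm is probably the hard stop. I lift off a bit and look.

Call:
play_rows --pt "0 0 -0.02 0 1" --pt "0 0 -0.06 0 1" --pt "0 0 -0.12 0 1" --pt "0 0 -0.2 0 1" --pt "0 0.06 -0.25 0 1" --pt "0 0.15 -0.25 0 1" --pt "0 0.2 -0.25 0 1" --pt "0 0.2 -0.25 0 1"

```text
time: 17.73
eef_pos: [0.486, -0.0265, 0.1904]
tool_rot: [[0.42, -0.907, -0.003], [-0.907, -0.42, 0.001], [-0.002, 0.002, -1.0]]
contact_force: [0.3, 0.1, 0.3]
width: 0.0003
```

```bash
python3 - <<'E'
from h import *
st(); im=viewer.read_camera("wrist"); cv2.imwrite("pics/m_wrist.png",im)
im=viewer.read_camera("scene"); cv2.imwrite("pics/m_scene_full.png",im)
cv2.imwrite("pics/m_scene.png",cv2.resize(im[180:325,170:330],None,fx=4,fy=4,interpolation=cv2.INTER_CUBIC))
E
```

```text
t 17.73 pos [ 0.486  -0.0265  0.1904] phi_tool 114.9 axis in tool mm [ 58.8978 -85.1012] Ftool [ 0.0861 -0.316  -0.2787] Mz axis from F -0.011256571223961226 M [0.0647 0.142  0.0082] q7 -1.8236921991263593
```

View pics/m_wrist.png

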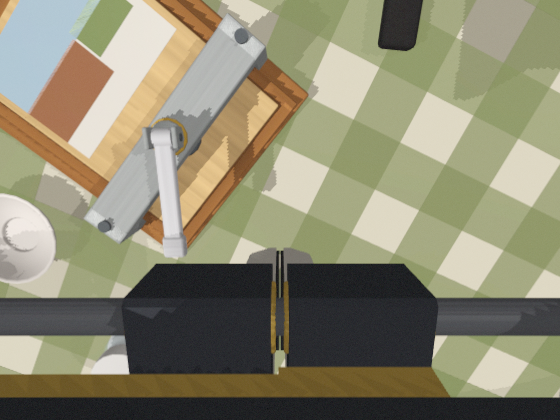

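View pics/m_scene.png

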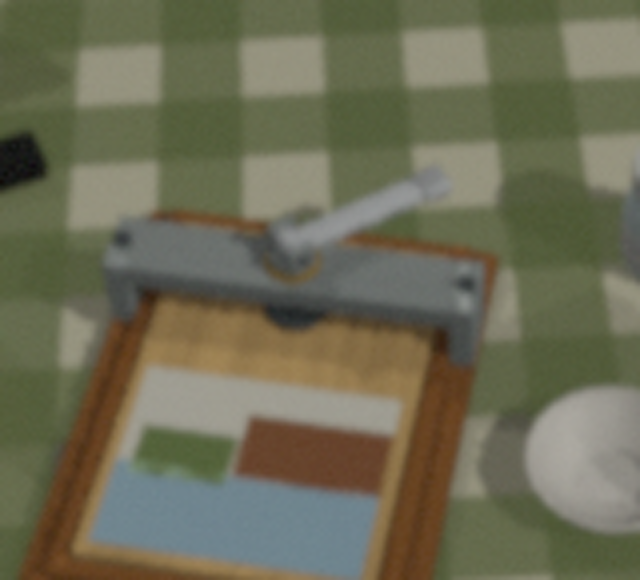

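```bash
python3 - <<'E'
from h import *
np.set_printoptions(precision=4,suppress=True)
w=viewer.camera_info("wrist");si=viewer.camera_info("scene")
S=lambda x,y:(170+(x+.5)/4-.5,180+(y+.5)/4-.5)
im=cv2.imread("pics/m_wrist.png")
cv2.imwrite("pics/m_w2.png",cv2.resize(im[110:270,80:240],None,fx=3.6,fy=3.6,interpolation=cv2.INTER_CUBIC))
for a,b in (((175,246),(437,176)),((175,252),(440,176)),((172,232),(412,188)),((163,131),(285,240))):
    x,e=tri([ray(w,a),ray(si,S(*b))]); d=x[:2]-AX; print(x,e,np.linalg.norm(d),np.degrees(np.arctan2(d[1],d[0])))
for z in(.07,.075,.08,.09):
  for px in((175,255),(173,236)):
    d=onz(w,px,z)[:2]-AX; print(z,px,np.linalg.norm(d),np.degrees(np.arctan2(d[1],d[0])))
E
```

```text
[0.5539 0.0336 0.0758] [np.float64(0.0015315603231702334), np.float64(0.0015315603231701896)] 0.08495202733004194 113.69257542334418
[0.5526 0.0367 0.0754] [np.float64(0.00014556226222679715), np.float64(0.00014556226222686933)] 0.08835413961743761 113.65278428596595
[0.5606 0.0215 0.0762] [np.float64(0.0004934569125342213), np.float64(0.0004934569125342999)] 0.07121288119709746 112.61572409033033
[ 0.5935 -0.0471  0.0775] [np.float64(0.0001334291217625387), np.float64(0.00013342912176252534)] 0.006264224376187869 -27.72488185356313
0.07 (175, 255) 0.09307999886826288 112.54583889993636
0.07 (173, 236) 0.07696083092272903 111.65971283936449
0.075 (175, 255) 0.09119179411831445 113.48965571701676
0.075 (173, 236) 0.07535209403379348 112.79984629301568
0.08 (175, 255) 0.08932937637036978 114.47310385588622
0.08 (173, 236) 0.07377448880562647 113.98922937763359
0.09 (175, 255) 0.0856886045406628 116.56668341559994
0.09 (173, 236) 0.07072096632483504 116.5244130120652
```

View pics/m_w2.png

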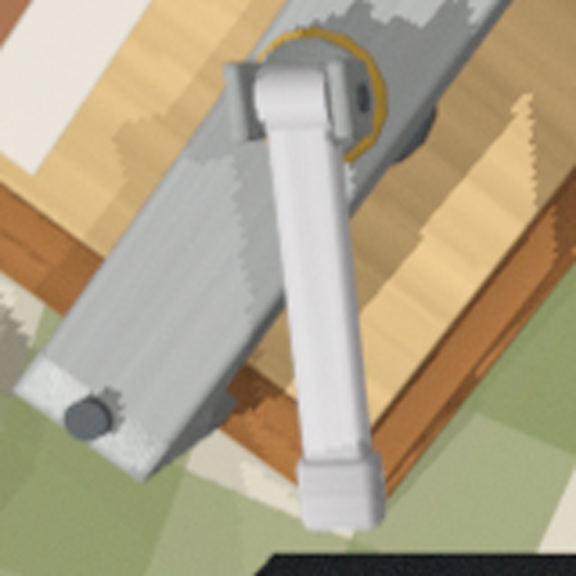

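The triangulated lever top is about 76 mm at the neck and about 75.5 mm at the end. The end's radius is 91–93 mm, so the lever is level within about 1.5 mm. A gentle second press, held, will confirm it is on the stop.

Call:
play_rows --pt "0 -0.07 0 0 1" --pt "0 -0.15 0 0 1" --pt "0 -0.205 0 0 1" --pt "-0.008 -0.205 0.08 0 1" --pt "-0.008 -0.205 0.15 0 1" --pt "-0.008 -0.205 0.2 0 1" --pt "-0.008 -0.205 0.22 0 1" --pt "-0.008 -0.205 0.23 0 1" --pt "-0.008 -0.205 0.235 0 1" --pt "-0.008 -0.205 0.235 0 1"

```text
time: 18.67
eef_pos: [0.5638, 0.0132, 0.0967]
tool_rot: [[0.427, -0.904, 0.001], [-0.904, -0.427, -0.001], [0.001, -0.001, -1.0]]
contact_force: [-0.4, 0.1, 0.1]
width: 0.0005
```

```bash
python3 -c "
from h import *
st()"
```

```text
t 18.67 pos [0.5638 0.0132 0.0967] phi_tool 115.3 axis in tool mm [62.1971  2.6545] Ftool [-0.2245  0.3159 -0.0561] Mz axis from F 0.020247609280201372 M [ 0.0743  0.102  -0.0147] q7 -1.8498352007020442
```

Call:
play_rows --pt "0 0 0.005 0 1" --pt "0 0 0.009 0 1" --pt "0 0 0.012 0 1" --pt "0 0 0.012 0 1"

```text
time: 19.0
eef_pos: [0.5639, 0.0132, 0.0934]
tool_rot: [[0.427, -0.904, 0.003], [-0.904, -0.427, 0.001], [0.0, -0.003, -1.0]]
contact_force: [-0.9, 1.1, 6.0]
width: 0.0003
```

Call:
play_rows --pt "0 0 0.002 0 1" --pt "0 0 0.004 0 1" --pt "0 0 0.006 0 1" --pt "0 0 0.006 0 1" --pt "0 0 0.006 0 1"

```text
time: 19.42
eef_pos: [0.5639, 0.0132, 0.0927]
tool_rot: [[0.427, -0.904, 0.003], [-0.904, -0.427, 0.002], [-0.0, -0.004, -1.0]]
contact_force: [-3.3, 1.2, 17.3]
width: 0.0005
```

17 N at the same height as before, with no further travel, so it is on the stop. I lift off and retreat.

Call:
play_rows --pt "0 0 -0.03 0 1" --pt "0 0 -0.1 0 1" --pt "0 0 -0.2 0 1" --pt "0 0 -0.28 0 1" --pt "0 0.07 -0.3 0 1" --pt "0 0.15 -0.3 0 1" --pt "0 0.22 -0.3 0 1" --pt "0 0.22 -0.3 0 1" --pt "0 0.22 -0.3 0 1"

```text
time: 20.17
eef_pos: [0.4826, -0.0247, 0.2099]
tool_rot: [[0.424, -0.906, 0.001], [-0.906, -0.424, 0.002], [-0.001, -0.002, -1.0]]
contact_force: [-0.3, -0.3, -0.7]
width: 0.0006
```

```bash
python3 - <<'E'
from h import *
st(); cv2.imwrite("pics/n_wrist.png",viewer.read_camera("wrist"))
cv2.imwrite("pics/n_scene.png",viewer.read_camera("scene"))
E
```

```text
t 20.17 pos [ 0.4826 -0.0247  0.2099] phi_tool 115.1 axis in tool mm [ 62.3952 -87.1353] Ftool [0.1436 0.4388 0.7289] Mz axis from F 0.03972659029083244 M [ 0.1046  0.0943 -0.0148] q7 -1.8650522486154957
```

View pics/n_wrist.png

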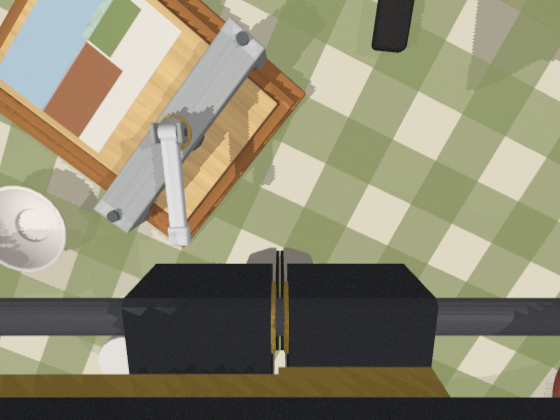

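View pics/n_scene.png

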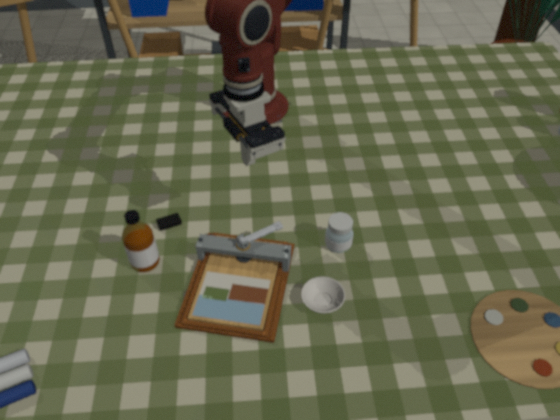

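The lever lies flat, from hinge (168,132) to end (179,238) in the wrist view. The jar, bottle, dish and eraser are at the same pixels as at the start, and the robot is clear of everything.

```bash
python3 -c "
from station import r
print(r.sign_off())"
```

```text
the job is handed in; nothing more can be done
None
```

The board is clamped: I snugged the bolt with the lever still open, then folded the lever flat. I handed the job in at about 20 s of the 64 s allowed.

- **Tightening:** I pushed the open lever round clockwise about 265–270° with the closed gripper. The foot touched after about 155°. I stopped at about 10.4 N, 54 mm from the axis, which is about 0.57 N m (0.4–0.8 is snug).
- **Folding:** My first push from above sat too far out along the lever and slid outward, with about 15 N down and 10 N sideways. I moved the gripper inward and pressed the lever down to its stop, with a peak of about 25 N. A second press of 17 N at the same height gave no further travel.
- **Final checks:** With the gripper clear and contact force about 0, the lever top measured about 76 mm high at both neck and end. The jar, bottle, dish and eraser look where they were at the start.

**Disagreements:**
- Wrist force and moment differed by about 10–20% during tightening, so the final torque is good to roughly ±0.06 N m.
- The lever's azimuth read about 3° lower after folding. That may be camera error, or a slight further tightening from side force during the press.

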